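# Dock the headlamp module and switch the tester to main beam

### The arm

A 6-joint arm with a two-finger parallel gripper is mounted at the origin on the work surface. World frame = base frame: x ahead of the robot, y to its left, z up, the work surface at z = 0. Lengths are in m, angles in rad, forces in N, time in s.
With the tool pointing down it reaches from about 0.35 to 0.775 m from the base axis. Payload 7.3 kg.
Tool frame: the origin (TCP) lies on the centre line of the jaws, within the pads' length; the fingertips stand 14 mm ahead of it and the grasp point (between the pads) lies 5 mm behind it; z points along the fingers, y is the direction in which the jaws open and shut (so a half turn about z gives the same grasp; the last joint's range is limited). The gripper opens to 92 mm and grips with 3 to 60 N. Pads are 19 mm wide; open, the fingers measure 130 mm over their backs; the gripper's body (75 mm by 190 mm) begins 47 mm behind the grasp point.
Start: joints at [1.129, 0.342, 1.524, -0, 1.275, -0.146], TCP at [0.153, 0.502, 0.241] pointing down, gripper open.
Joint ranges: [-2.53, 2.53], [-0.77, 2.02], [0.04, 2.7], [-1, 4.14], [0.28, 2.66], [-3.11, 3.11]. Speed limits (rad/s): [2.57, 2.57, 3.14, 3.14, 3.14, 3.14].

### API

Orientations are given as [roll, pitch, yaw] about the fixed x, y, z axes, in that order (R = Rz(yaw) Ry(pitch) Rx(roll)).
In Python, from cell import telemetry, cams, robot gives the robot as it stands.
- The arm moves only by the tool servo_tool, never from a script. Its argument "targets" is text: rows parted by semicolons, each of 4 numbers parted by spaces: the shift along the tool's x, y, z in mm, then the turn about the tool's z in rad. In form: x y z yaw; .... A call has 1 to 20 rows; each row shifts and turns the pose as measured when the row begins, along the tool's axes as they then stand; what a row does not reach is not made up. A row lasts 1/8 s, in which the tool goes at most 62.5 mm and 10.7 degrees, less where a joint would pass 70% of its speed; a pose out of reach is approached as far as the arm can. A call with a gripper value outside its range is refused whole. "hand" is the opening, from 0 (shut) to 1 (fully open), set as the call begins (left out, the last holds). The fingers move at their own pace and stop on an object; "squeeze" is the grip in N (left out, the last holds). Time passes only in rows, so rows that do not move let the fingers close. It gives the time, the measured TCP pose, the force and the opening at its end, in the units of the state.
- telemetry.observe(): the state, without advancing time (a new reading comes with each control period).
- cams.read_camera(name): name is "scene" or "top" or "wrist"; returns a dict with "color" (400x640x3 uint8, red, green, blue), "K" (3x3 intrinsics, pixels), "R" (3x3) and "t" (3): a world point X has camera coordinates R X + t. Camera axes: x right, y down, z forward; pixel columns grow to the right and rows downward; lengths in m; the calibration is good to about 2 mm. The wrist camera is an equidistant fisheye: a pixel r from the principal point sees the ray r / f radians off the axis. A picture is of the moment at which its call begins. There is no depth.
- robot.hand_in(): hands the job in, once; it reports no verdict.
Trained networks look in a picture, given as the dict that the camera call returned (one of the last four; its "shot" number tells which), for a name from the list of things; names that differ only in an ending like _2 or _b are one class to them, and where a whole thing is asked for, a point or a joint stands for the part that bears it (a point fixed in the world has none). Each returns a list of dicts, best first, with "score" (0 to 1); they miss things now and then, are a little off and sometimes report something else, mostly with a low value. They report only what shows in the picture. A call takes as long as a camera call.
- cams.cut_out(picture, query): "region" (400x640 bool, what is visible of it) and "extent" ([centre column, centre row, width, height] in pixels, round what is visible of it).
The state is a dict: "time": time; "qpos": joint angles; "qvel": joint speeds; "joint_efforts": joint torques, N m; "tool_pos": TCP position; "tool_rot": TCP orientation; "contact_force": force on the tool from outside, world axes, zero at the start; "torque": the same for the moment, N m; "opening": finger opening in m.
Only numpy, scipy, OpenCV 4.12 (cv2) and the standard library are available. Lean on these libraries where they do the work, as an engineer would, in place of code of your own. Each camera call takes 0.05 s, during which the arm holds its last target.

### The job

Using pushes only, without picking anything up, slide the projector lamp module along its channel until it is fully home against the switch box of the bench tester. Then push the tester's lever from off, past its first detent (dipped beam), all the way to its second stop (main beam), and leave it there. Do not move the lever before the lamp is home, and leave the mug, the jar and the screwdriver where they stand.

Things in the scene. Friction and masses are not known exactly. Their poses are not given: they have to be found in the camera images.
- tester: Headlamp bench tester, fixed. Base plate 150 (x) by 320 mm (y), 8 mm thick; origin on the bench at y = 0 of the plate, which runs y -170 to +150 mm; z up; yaw within 0.45 rad. A grey switch box (x -75 to +75, y +30 to +150 mm, top 60 mm up) stands at its +y end. Two rails (tops 20 mm up, 86 mm apart inside, y -165 to +25) form a channel along y at x = 0, open at its -y end.
- dock (a point): Point on the switch box's flat -y side, the stop for the lamp with two brass contacts: x = 0, y = +30 mm in the tester's frame, 28 mm above the bench. Fully home, the lamp's +y face touches this side, so lamp_center is then 45 mm from here towards the tester's -y (y = -15 mm in its frame).
- lamp_center (a point): Centre of the black box of the loose projector lamp (0.3 to 0.65 kg): 80 (x) by 90 (y) by 40 mm high, standing on the base plate, box top 48 mm above the bench, round bezel and lens on it up to 71 mm. It lies between the rails, 3 mm play each side, axes nearly the tester's, 30 to 75 mm short of the switch box. Its -y face is flat, to be pushed above the rails; friction is a few newtons.
- lever (a joint): Lever angle (rad): 0 = off, leaning 25 degrees to the tester's -x; 0.436 = upright, first detent (dipped beam); 0.872 = second stop (main beam), leaning 25 degrees to +x. A detent holds it in all three: leaving off or the first detent takes about 0.3 N m (4 to 5 N at the paddle); beyond 0.70 it snaps on to the second stop and stays there.
- lever_grip (a point): Centre of the lever's black paddle (13 mm along the swing, 32 mm along the tester's y, 24 mm up the lever), 78 mm from the pivot, on a 10 mm square steel stem. The lever's end is 90 mm from the pivot, 140 mm above the bench when upright. It swings in the tester's x-z plane, towards its +x as the joint value grows. Push with the fingertips no more than 30 mm below its end, or the gripper's body may catch on it.
- lever_pivot (a point): Middle of the lever's pivot axis, which runs along the tester's y: at x = 0, y = +90 mm in the tester's frame, 50 mm above the bench, so 10 mm below the top of the switch box, where the lever comes out of a slot. Beside it, at y = +112 to +116 mm, a half-round steel quadrant with three ticks stands up to 86 mm above the bench.
- mug: Bystander: white mug, 80 mm across, 95 mm high, on the bench on the tester's +x side; origin at the centre of its underside.
- jar: Bystander: white screw-top jar, 64 mm across, 100 mm high, on the bench on the tester's +x side; origin at the centre of its underside.
- screwdriver: Bystander: screwdriver 190 mm long lying on the bench on the tester's -x side; origin under its middle.

How it is judged:
By the outcome, as a careful person would: the job done as asked, in the order asked, and still so for the second after the job is handed in, with the robot touching nothing.
It also fails if it takes over 38 s, if anything falls off the work surface, if the arm or the gripper's body presses on something with over 40 N, if the wrist force passes 120 N, or if a joint passes its speed limit or range.

## Working session

There is one attempt and no reset: what is moved stays moved. The work goes in short steps, Python scripts to look and compute and a tool call to move; the robot and the scene stay as the last step left them, time stands still between calls to the robot, and variables do not carry over. Pictures are saved under pics/ and viewed, and the job is handed in when it is done.

Besides the shell and the picture viewer there is one more tool, called by a JSON object that holds its "op" and its "data". servo_tool: Moves the arm, as the interface text tells. Its arguments: {"type":"object","properties":{"targets":{"type":"string"},"hand":{"type":"number"},"squeeze":{"type":"number"}},"required":["targets"]}

```bash
mkdir -p pics; ls
python3 - <<'E'
from cell import telemetry, cams, robot
import cv2,numpy as np,pickle
print(telemetry.observe())
out={}
for n in ["top","scene"]:
    p=cams.read_camera(n)
    cv2.imwrite(f"pics/{n}0.png",p["color"][:,:,::-1])
    print(n,p["K"],p["R"],p["t"])
    out[n]=p
    for q in ["tester","lamp_center","lever","lever_grip"]:
        r=cams.cut_out(p,q)
        print(q,[(round(d["score"],2),np.round(d["extent"],1)) for d in r[:2]])
        if r: out[n+q]=r[0]
pickle.dump(out,open("s0.pkl","wb"))
E
```

```text
pics
{'time': 0.0, 'qpos': array([ 1.12900948e+00,  3.42695888e-01,  1.52502015e+00, -3.06158373e-06,
        1.27541555e+00, -1.46027669e-01]), 'qvel': array([ 0.00091311, -0.00067897,  0.00094197,  0.00122381,  0.00036943,
        0.00149304]), 'joint_efforts': array([-4.00364224e-04, -4.31240201e+01, -2.44222194e+01,  7.16801430e-02,
        5.58350596e-02, -1.24505614e-04]), 'tool_pos': array([0.15284325, 0.50184777, 0.24005779]), 'tool_rot': array([-3.14006967e+00, -2.21032470e-04,  2.84583420e+00]), 'contact_force': array([-0.74580645, -0.36754713,  0.0094974 ]), 'torque': array([ 0.0001932 , -0.02275925,  0.05456135]), 'opening': 0.09175262392387602}
top [[400.16681951   0.         317.42358005]
 [  0.         400.16681951 197.4564058 ]
 [  0.           0.           1.        ]] [[ 0.01513754 -0.99947065 -0.02879698]
 [-0.98426833 -0.00982462 -0.17640672]
 [ 0.17603042  0.03101432 -0.98389603]] [0.02039055 0.62958371 0.67559341]
tester [(0.56, array([340. , 235.9, 187.8, 135.5]))]
lamp_center [(0.63, array([366.8, 219.7,  59.7,  58.3])), (0.41, array([336.3, 232.6, 186.4, 145.1]))]
lever [(0.82, array([292.7, 263.9,  19.8,  26.5]))]
lever_grip [(0.57, array([292.1, 264.9,  24.3,  27.6])), (0.38, array([361.9, 113.8,  35.5,  46.2]))]
scene [[416.11405226   0.         324.35072336]
 [  0.         416.11405226 201.52891673]
 [  0.           0.           1.        ]] [[-0.53855696  0.84258833  0.00114259]
 [ 0.65582488  0.42003402 -0.62726801]
 [-0.52900863 -0.33707021 -0.77880263]] [ 0.31230218 -0.34633979  1.28570635]
tester [(0.81, array([320.2, 206.8, 141.2,  81.6]))]
lamp_center [(0.6, array([302. , 200.1,  40.7,  39.5]))]
lever [(0.76, array([371.5, 182.9,  16.3,  35.1]))]
lever_grip [(0.55, array([371.7, 183.3,  16. ,  32.2]))]
```

Run:
```python
import cv2
a=cv2.imread("pics/top0.png");b=cv2.imread("pics/scene0.png")
cv2.imwrite("pics/top0z.png",cv2.resize(a[130:330,200:460],None,fx=3,fy=3,interpolation=cv2.INTER_CUBIC))
cv2.imwrite("pics/scene0z.png",cv2.resize(b[120:270,220:420],None,fx=4,fy=4,interpolation=cv2.INTER_CUBIC))
```

```text
(no output)
```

View pics/top0.png

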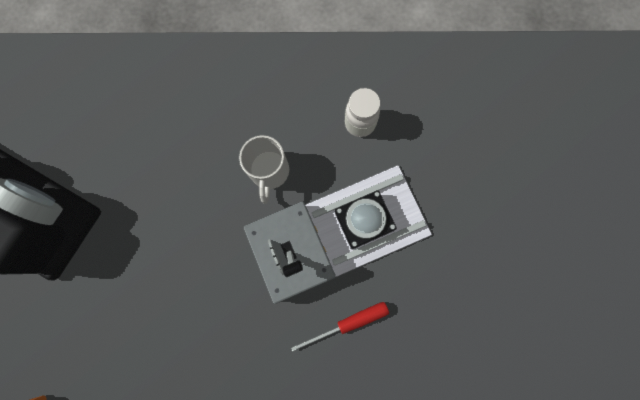

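View pics/top0z.png

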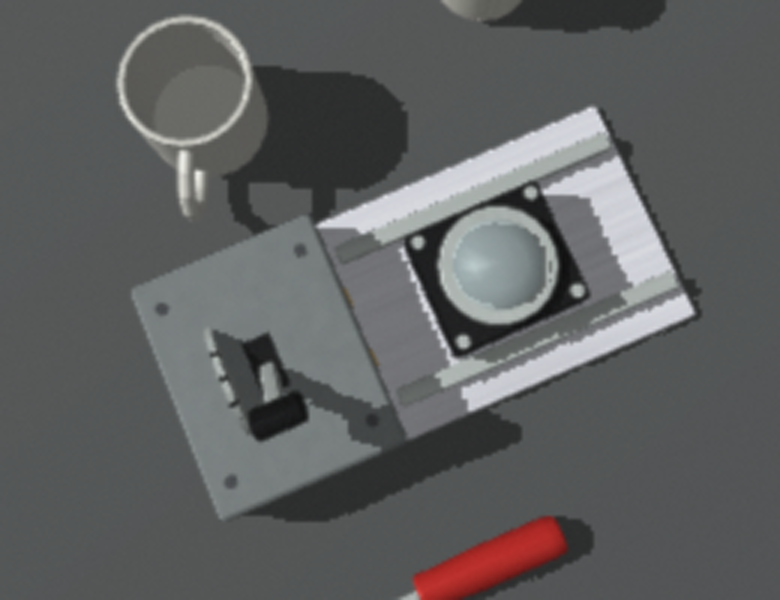

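View pics/scene0z.png

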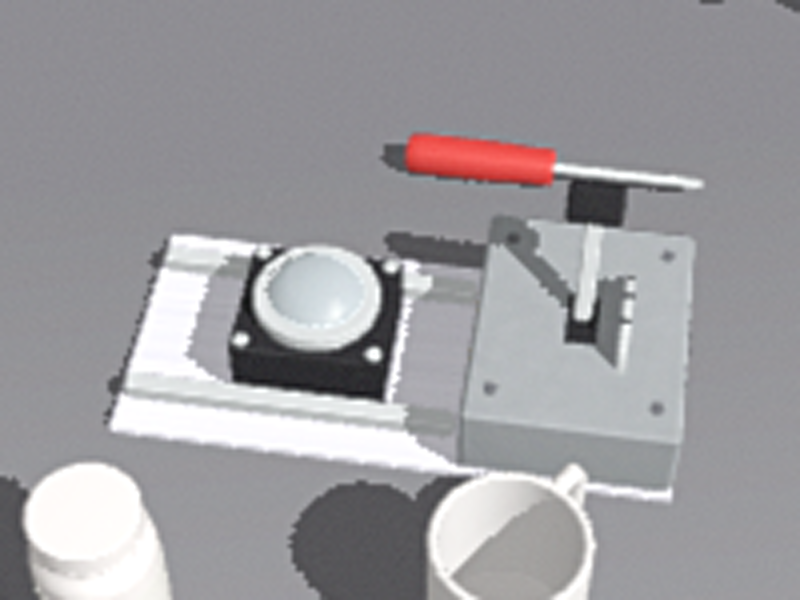

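The top view shows the switch box at about (290,253), the lamp at (366,218), and the mug and jar above (+x). The lever leans towards the screwdriver side (-x), so it is off. I'll fit the tester pose from the box and plate corners.

```bash
cat > h.py <<'E'
import numpy as np,pickle
from scipy.optimize import least_squares
def proj(p,X):
    c=np.atleast_2d(X)@p["R"].T+p["t"]; return (c/c[:,2:])@p["K"].T[:,:2]
def T(pose,P):
    x,y,a=pose; P=np.atleast_2d(P).astype(float); c,s=np.cos(a),np.sin(a)
    return np.c_[x+c*P[:,0]-s*P[:,1], y+s*P[:,0]+c*P[:,1], P[:,2]]
E
python3 - <<'E'
from h import *
o=pickle.load(open("s0.pkl","rb"))
B=[(75,150,60),(75,30,60),(-75,30,60),(-75,150,60),(75,-170,8),(-75,-170,8)]
B=np.array(B)/1000
zt=np.array([(132,292),(312,216),(408,437),(222,518),(597,106),(695,316)])
zs=np.array([(683,442),(463,430),(500,218),(693,238),(110,430),(172,235)])
ut=(zt+.5)/3-.5+[200,130]; us=(zs+.5)/4-.5+[220,120]
f=lambda q:np.r_[(proj(o["top"],T(q,B))-ut).ravel(),(proj(o["scene"],T(q,B))-us).ravel()]
r=least_squares(f,[.5,.1,.3],loss='soft_l1'); q=r.x
print(q,np.round(f(q).reshape(-1,2),1).tolist())
np.save("pose.npy",q)
# lamp in tester frame
L=np.array([(40,45,48),(40,-45,48),(-40,-45,48),(-40,45,48)])/1000
zl=np.array([(405,240),(535,183),(590,297),(455,358)]);ul=(zl+.5)/3-.5+[200,130]
zs=np.array([(385,355),(234,345),(253,250),(402,262)]);us=(zs+.5)/4-.5+[220,120]
g=lambda v:np.r_[(proj(o["top"],T(q,T(v,L)))-ul).ravel(),(proj(o["scene"],T(q,T(v,L)))-us).ravel()]
r=least_squares(g,[0,-.06,0],loss='soft_l1');print(r.x,np.round(g(r.x).reshape(-1,2),1).tolist())
for n,P in dict(pivot=(0,.09,.05),dock=(0,.03,.028),lampback=(0,r.x[1]-.045,.035),gripOff=(-.078*np.sin(.436),.09,.05+.078*np.cos(.436))).items(): print(n,T(q,P), np.linalg.norm(T(q,P)[0,:2]))
for n in ["top","scene"]: print(n,proj(o[n],T(q,(-.078*np.sin(.436),.09,.05+.078*np.cos(.436)))))
E
```

```text
[ 0.56811014 -0.00397018  0.41846802] [[-1.6, -1.4], [-0.4, -2.1], [0.6, 1.5], [-0.6, 2.1], [-0.2, -0.6], [0.8, -0.6], [0.3, 0.9], [-1.0, -3.1], [-1.7, -1.1], [1.1, -0.4], [-0.0, -0.5], [0.3, -0.0]]
[-0.00133358 -0.06043752  0.0170851 ] [[-0.8, -0.2], [0.2, -1.1], [1.1, 0.3], [1.0, 0.4], [0.7, 3.0], [-1.2, 1.2], [1.0, -1.4], [1.4, -0.6]]
pivot [[0.53153764 0.07826395 0.05      ]] 0.5372685598765715
dock [[0.5559193 0.0234412 0.028    ]] 0.5564133025723673
lampback [[ 0.61095585 -0.10030976  0.035     ]] 0.619135767317058
gripOff [[0.50143928 0.06487812 0.12070296]] 0.5056189468976572
top [[292.47878653 268.0159132 ]]
scene [[368.99600673 171.19305891]]
```

```bash
cat >> h.py <<'E'
from scipy.spatial.transform import Rotation as Ro
def status(tgt=None,yaw=None):
    "tgt: TCP target in tester frame m; prints tool-frame deltas mm"
    from cell import telemetry
    s=telemetry.observe(); q=np.load("pose.npy")
    R=Ro.from_euler('xyz',s["tool_rot"]); a=q[2]
    p=s["tool_pos"]; d=p[:2]-q[:2]
    print("t",round(s["time"],2),"tcp tester mm",np.round([1e3*(np.cos(a)*d[0]+np.sin(a)*d[1]),1e3*(-np.sin(a)*d[0]+np.cos(a)*d[1]),1e3*p[2]],1),"rpy",np.round(s["tool_rot"],3),"yaw-rel",round(s["tool_rot"][2]-a,3),"F",np.round(s["contact_force"],1),"open",round(s["opening"],4))
    if tgt is not None:
        w=T(q,tgt)[0]; print("tool delta now mm",np.round(1e3*R.inv().apply(w-p),1))
        if yaw is not None:
            R2=Ro.from_euler('xyz',[np.pi,0,a+yaw]); print("after turn",round(-((a+yaw-s["tool_rot"][2]+np.pi)%(2*np.pi)-np.pi),3), np.round(1e3*R2.inv().apply(w-p),1))
E
python3 - <<'E'
from h import *
from cell import cams
status((0,-.145,.12),np.pi/2)
q=np.load("pose.npy")
for n in ["top","scene"]:
    p=cams.read_camera(n)
    for k,h in (("mug",.05),("jar",.05),("screwdriver",.01)):
        r=cams.cut_out(p,k)
        if not r: print("none",k); continue
        u=r[0]["extent"][:2]
        ray=p["R"].T@np.linalg.inv(p["K"])@[u[0],u[1],1]; c=-p["R"].T@p["t"]
        X=c+ray*(h-c[2])/ray[2]; d=X[:2]-q[:2];a=q[2]
        print(n,k,round(r[0]["score"],2),np.round(r[0]["extent"]),"world",np.round(X,3),"tester",np.round([np.cos(a)*d[0]+np.sin(a)*d[1],-np.sin(a)*d[0]+np.cos(a)*d[1]],3))
E
```

```text
t 0.5 tcp tester mm [-173.6  631.2  240.7] rpy [ 3.142 -0.     2.846] yaw-rel 2.427 F [0.  0.2 0.7] open 0.0916
tool delta now mm [-639.6 -472.8  120.7]
after turn 0.857 [-776.2  173.6  120.7]
top mug 0.87 [264. 168.  51.  69.] world [0.685 0.13  0.05 ] tester [0.161 0.075]
top jar 0.7 [362. 116.  35.  51.] world [ 0.789 -0.055  0.05 ] tester [ 0.182 -0.136]
top screwdriver 0.75 [342. 325.  93.  47.] world [ 0.399 -0.018  0.01 ] tester [-0.16   0.055]
scene mug 0.94 [348. 266.  45.  59.] world [0.692 0.128 0.05 ] tester [0.167 0.07 ]
scene jar 0.69 [244. 261.  40.  50.] world [ 0.795 -0.055  0.05 ] tester [ 0.187 -0.139]
scene screwdriver 0.63 [357. 159.  67.  16.] world [ 0.385 -0.024  0.01 ] tester [-0.176  0.056]
```

{"op": "servo_tool", "data": {"targets": "0 0 0 0.171;0 0 0 0.171;0 0 0 0.171;0 0 0 0.171;0 0 0 0.171;-55 12 0 0;-55 12 0 0;-55 12 0 0;-55 12 0 0;-55 12 0 0;-55 12 0 0;-55 12 0 0;-55 12 0 0;-55 12 0 0;-55 12 0 0;-55 12 0 0;-55 12 0 0;-55 12 0 0;0 0 0 0", "hand": 0, "squeeze": 10}}

```text
time: 3.28
tool_pos: [0.584, -0.118, 0.2415]
tool_rot: [3.133, -0.0, 1.963]
contact_force: [-0.2, -0.3, -0.2]
opening: 0.0007
```

Run:
```python
from h import *
status((0,-.145,.12),np.pi/2)
```

```text
t 3.27 tcp tester mm [ -31.8 -110.6  241.5] rpy [ 3.133 -0.     1.963] yaw-rel 1.545 F [-0.2 -0.3 -0.2] open 0.0007
tool delta now mm [-33.6  31.6 121.8]
after turn -0.026 [-34.4  31.8 121.5]
```

{"op": "servo_tool", "data": {"targets": "-18 16 0 -0.026;-18 16 0 0;0 0 40 0;0 0 40 0;0 0 40 0;0 0 0 0"}}

```text
time: 4.03
tool_pos: [0.628, -0.1334, 0.1199]
tool_rot: [3.132, -0.002, 1.993]
contact_force: [-0.2, 0.1, -0.7]
opening: 0.0007
```

Run:
```python
from h import *
status((0,-.145,.044),np.pi/2)
from cell import cams
import cv2
for n in ["top","wrist"]:
    p=cams.read_camera(n); im=p["color"][:,:,::-1]
    if n=="top": im=cv2.resize(im[130:330,200:460],None,fx=3,fy=3,interpolation=cv2.INTER_CUBIC)
    cv2.imwrite(f"pics/{n}1.png",im)
```

```text
t 4.03 tcp tester mm [   2.1 -142.6  119.9] rpy [ 3.132e+00 -2.000e-03  1.993e+00] yaw-rel 1.574 F [-0.2  0.1 -0.7] open 0.0007
tool delta now mm [-2.5 -2.8 75.9]
after turn 0.003 [-2.4 -2.1 75.9]
```

View pics/top1.png

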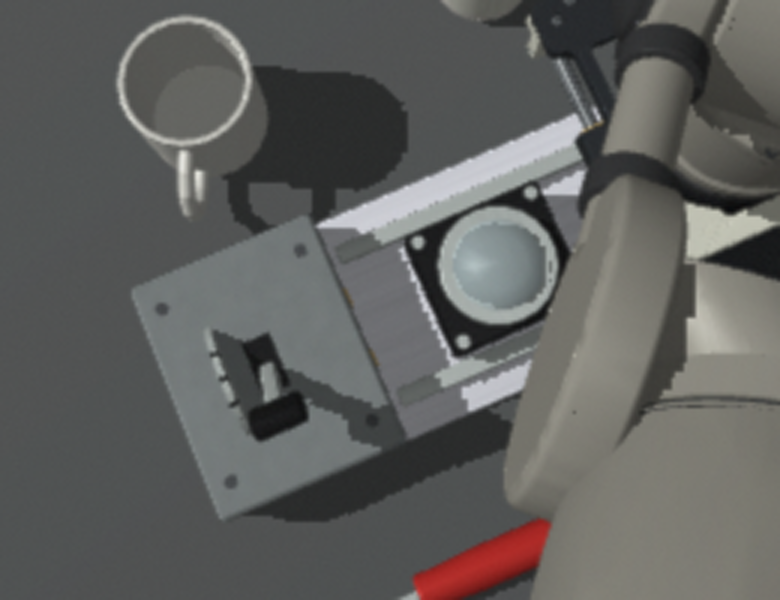

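View pics/wrist1.png

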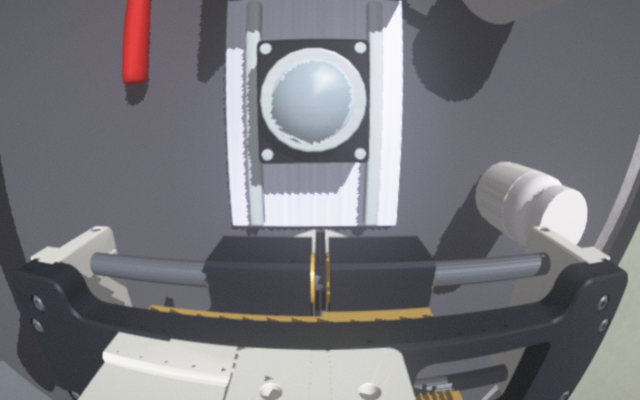

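The wrist view shows the shut fingers at column 320, centred behind the lamp (column 314), with the jar clear on the right. Descending now.

{"op": "servo_tool", "data": {"targets": "-2 -2 38 0;0 0 34 0;0 0 4 0;0 0 0 0"}}

```text
time: 4.62
tool_pos: [0.6372, -0.1382, 0.0583]
tool_rot: [3.113, 0.016, 1.993]
contact_force: [0.7, 1.2, 0.5]
opening: 0.0006
```

Run:
```python
from h import *
status((0,-.145,.044),np.pi/2)
```

```text
t 4.62 tcp tester mm [   8.6 -150.7   58.3] rpy [3.113 0.016 1.993] yaw-rel 1.575 F [0.7 1.2 0.5] open 0.0006
tool delta now mm [ 6. -9. 14.]
after turn 0.004 [ 5.7 -8.6 14.3]
```

{"op": "servo_tool", "data": {"targets": "0 0 0 0"}}

```text
time: 4.75
tool_pos: [0.6383, -0.1384, 0.0605]
tool_rot: [3.11, 0.019, 1.993]
contact_force: [0.2, 0.1, 0.9]
opening: 0.0006
```

Run:
```python
from h import *
from cell import telemetry
s=telemetry.observe();print(s["qpos"],s["qvel"],s["joint_efforts"],s["torque"])
status((0,-.145,.044),np.pi/2)
from cell import cams
import cv2
for n in ["scene","wrist"]:
    p=cams.read_camera(n); im=p["color"][:,:,::-1]
    if n=="scene": im=cv2.resize(im[100:300,180:440],None,fx=3,fy=3,interpolation=cv2.INTER_CUBIC)
    cv2.imwrite(f"pics/{n}2.png",im)
```

```text
[-0.33453618  0.72811299  1.38695869  0.00950133  0.99101579 -0.76255139] [ 1.93946118e-03 -1.80861478e-02 -1.70293259e-02  9.48626825e-04
  7.58673525e-03 -6.79847469e-05] [-1.43574012e-03 -5.76494586e+01 -2.09303302e+01  6.08570315e-02
 -7.86674721e-02  1.79059531e-03] [-0.04261835  0.03627505  0.04134491]
t 4.75 tcp tester mm [   9.5 -151.4   60.5] rpy [3.11  0.019 1.993] yaw-rel 1.575 F [0.2 0.1 0.9] open 0.0006
tool delta now mm [ 6.7 -9.9 16.1]
after turn 0.004 [ 6.4 -9.5 16.5]
```

View pics/scene2.png

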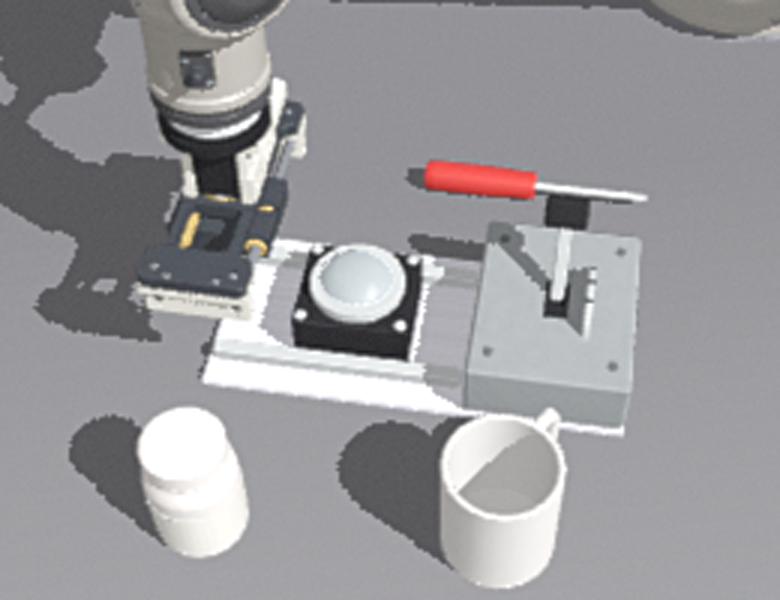

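View pics/wrist2.png

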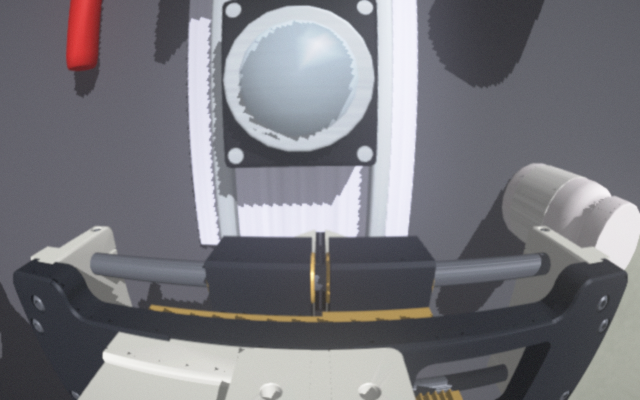

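The arm is clear of everything; the pose drifts a little with each row. Correcting that and going down.

{"op": "servo_tool", "data": {"targets": "3 -6 10 0;2 -4 8 0;0 0 2 0"}}

```text
time: 5.22
tool_pos: [0.6269, -0.138, 0.0392]
tool_rot: [3.11, 0.019, 1.993]
contact_force: [0.8, -0.6, 1.1]
opening: 0.0003
```

Run:
```python
from h import *
status((0,-.145,.044),np.pi/2)
```

```text
t 5.22 tcp tester mm [  -0.8 -146.4   39.2] rpy [3.11  0.019 1.993] yaw-rel 1.575 F [ 0.8 -0.6  1.1] open 0.0003
tool delta now mm [ 1.3  1.  -4.8]
after turn 0.004 [ 1.4  0.8 -4.8]
```

{"op": "servo_tool", "data": {"targets": "8 0 -4 0;8 0 0 0;8 0 0 0;8 0 0 0;8 0 0 0"}}

```text
time: 5.85
tool_pos: [0.61, -0.0999, 0.0429]
tool_rot: [3.109, 0.021, 1.993]
contact_force: [1.7, -2.4, -1.1]
opening: 0.0003
```

Run:
```python
from h import *
status((0,-.07,.044),np.pi/2)
```

```text
t 5.85 tcp tester mm [  -0.7 -104.7   42.9] rpy [3.109 0.021 1.993] yaw-rel 1.575 F [ 1.7 -2.4 -1.1] open 0.0003
tool delta now mm [34.7  0.9 -1.8]
after turn 0.004 [34.7  0.7 -1.1]
```

In contact, at roughly 3 N of resistance. Next I push most of the remaining 35 mm.

{"op": "servo_tool", "data": {"targets": "8 0 0 0;8 0 0 0;7 0 0 0;4 0 0 0"}}

```text
time: 6.35
tool_pos: [0.599, -0.0741, 0.0429]
tool_rot: [3.107, 0.023, 1.994]
contact_force: [0.6, -4.0, 0.1]
opening: 0.0003
```

Run:
```python
from h import *
status((0,-.07,.044),np.pi/2)
```

```text
t 6.35 tcp tester mm [ -0.3 -76.6  42.9] rpy [3.107 0.023 1.994] yaw-rel 1.575 F [ 0.6 -4.   0.1] open 0.0003
tool delta now mm [ 6.6  0.4 -1.2]
after turn 0.004 [ 6.6  0.3 -1.1]
```

{"op": "servo_tool", "data": {"targets": "4 0 0 0;3 0 0 0"}}

```text
time: 6.6
tool_pos: [0.5965, -0.0688, 0.0431]
tool_rot: [3.107, 0.026, 1.994]
contact_force: [2.1, -15.0, -1.3]
opening: 0.0006
```

{"op": "servo_tool", "data": {"targets": "3 0 0 0;3 0 0 0"}}

```text
time: 6.85
tool_pos: [0.5964, -0.0688, 0.0438]
tool_rot: [3.105, 0.036, 1.994]
contact_force: [3.5, -13.6, -3.2]
opening: 0.0006
```

{"op": "servo_tool", "data": {"targets": "3 0 0 0;3 0 0 0"}}

```text
time: 7.1
tool_pos: [0.5964, -0.0688, 0.0443]
tool_rot: [3.103, 0.046, 1.993]
contact_force: [3.9, -14.0, -2.3]
opening: 0.0006
```

Run:
```python
from h import *
status((0,-.07,.044),np.pi/2)
```

```text
t 7.1 tcp tester mm [ -0.5 -70.7  44.3] rpy [3.103 0.046 1.993] yaw-rel 1.575 F [  3.9 -14.   -2.3] open 0.0006
tool delta now mm [0.7 0.5 0.3]
after turn 0.004 [0.7 0.5 0.3]
```

It stalled at 14 N with the TCP at y = -70.7 mm, where home should be about -69.5 mm. I'll back off and look.

{"op": "servo_tool", "data": {"targets": "-12 0 0 0;-15 0 0 0;-10 0 -20 0;0 0 -50 0;0 0 -50 0;0 0 -50 0;0 0 -40 0;0 0 0 0"}}

```text
time: 8.1
tool_pos: [0.6001, -0.0995, 0.2601]
tool_rot: [3.107, 0.035, 1.992]
contact_force: [0.3, 0.5, 0.3]
opening: 0.0008
```

Run:
```python
from h import *
status()
from cell import cams
import cv2
p=cams.read_camera("scene"); im=p["color"][:,:,::-1]
cv2.imwrite(f"pics/scene3.png",cv2.resize(im[140:250,240:400],None,fx=5,fy=5,interpolation=cv2.INTER_CUBIC))
p=cams.read_camera("top"); im=p["color"][:,:,::-1]
cv2.imwrite(f"pics/top3.png",cv2.resize(im[130:330,200:460],None,fx=3,fy=3,interpolation=cv2.INTER_CUBIC))
p=cams.read_camera("wrist"); cv2.imwrite("pics/wrist3.png",p["color"][:,:,::-1])
```

```text
t 8.1 tcp tester mm [  -9.6 -100.3  260.1] rpy [3.107 0.035 1.992] yaw-rel 1.574 F [0.3 0.5 0.3] open 0.0008
```

View pics/scene3.png

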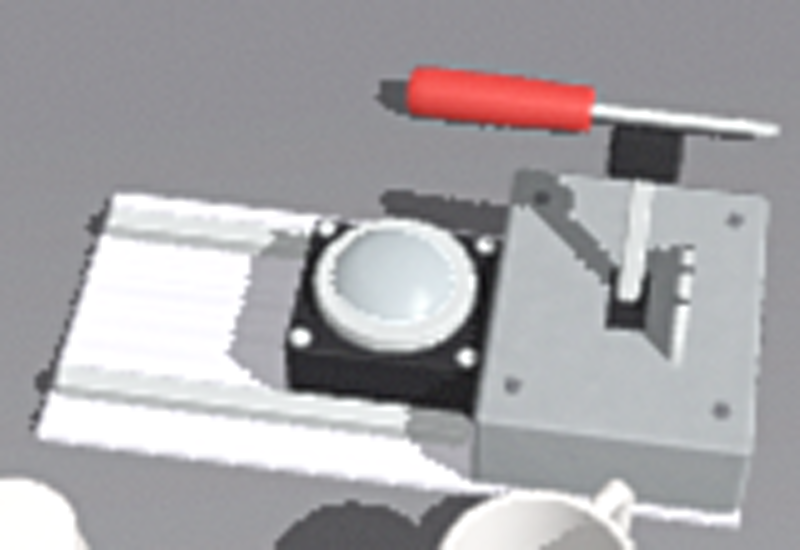

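View pics/top3.png

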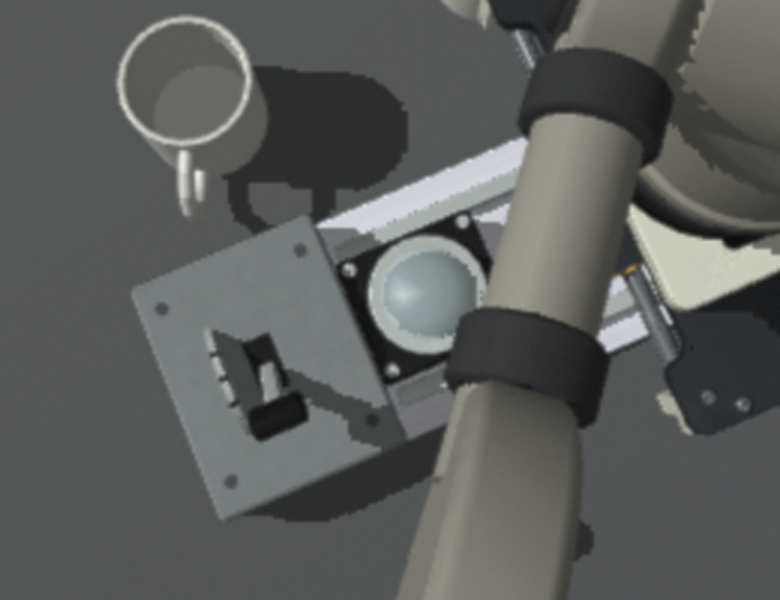

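View pics/wrist3.png

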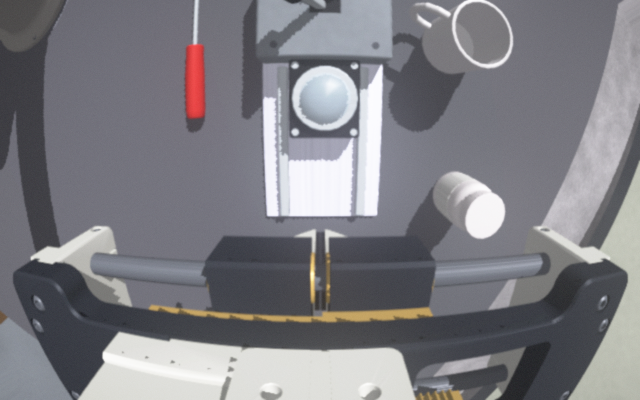

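Both views show the lamp box flush and square against the switch box, and the lever still off. Next I turn the tool and go to the lever's -x side.

{"op": "servo_tool", "data": {"targets": "0 0 0 0.175;0 0 0 0.175;0 0 0 0.175;0 0 0 0.175;0 0 0 0.175;0 0 0 0.175;0 0 0 0.175;0 0 0 0.175;0 0 0 0.174;-20 -48 0 0;-20 -48 0 0;-20 -48 0 0;-20 -46 0 0;0 0 0 0"}}

```text
time: 10.0
tool_pos: [0.4404, 0.0556, 0.2239]
tool_rot: [-3.133, 0.019, 0.363]
contact_force: [0.5, -0.7, -0.3]
opening: -0.0001
```

Run:
```python
from h import *
status((-.09,.09,.132),0)
```

```text
t 10.0 tcp tester mm [-92.5 106.3 223.9] rpy [-3.133  0.019  0.363] yaw-rel -0.055 F [ 0.5 -0.7 -0.3] open -0.0001
tool delta now mm [ 5.1 16.9 91.7]
after turn -0.055 [ 2.5 16.3 91.9]
```

{"op": "servo_tool", "data": {"targets": "0 8 10 -0.055;0 6 40 0;0 0 34 0;0 0 0 0"}}

```text
time: 10.5
tool_pos: [0.4448, 0.0406, 0.1344]
tool_rot: [-3.13, 0.023, 0.42]
contact_force: [-0.2, -0.3, 0.4]
opening: -0.0
```

Run:
```python
from h import *
status((-.09,.09,.130),0)
```

```text
t 10.5 tcp tester mm [-94.5  90.9 134.4] rpy [-3.13   0.023  0.42 ] yaw-rel 0.002 F [-0.2 -0.3  0.4] open -0.0
tool delta now mm [4.6 0.9 4.3]
after turn 0.002 [4.5 0.9 4.4]
```

{"op": "servo_tool", "data": {"targets": "10 0 4 0;10 0 0 0;10 0 0 0;10 0 0 0;10 0 0 0"}}

```text
time: 11.12
tool_pos: [0.4936, 0.0611, 0.1321]
tool_rot: [-3.131, 0.024, 0.421]
contact_force: [-5.0, -2.0, 4.0]
opening: 0.0006
```

Run:
```python
from h import *
status((0,.09,.130),0)
from cell import cams
import cv2
p=cams.read_camera("scene"); im=p["color"][:,:,::-1]
cv2.imwrite(f"pics/scene4.png",cv2.resize(im[110:250,240:420],None,fx=4,fy=4,interpolation=cv2.INTER_CUBIC))
```

```text
t 11.12 tcp tester mm [-41.6  89.7 132.1] rpy [-3.131  0.024  0.421] yaw-rel 0.002 F [-5. -2.  4.] open 0.0006
tool delta now mm [41.7 -0.2  1.1]
after turn 0.002 [41.6 -0.3  2.1]
```

View pics/scene4.png

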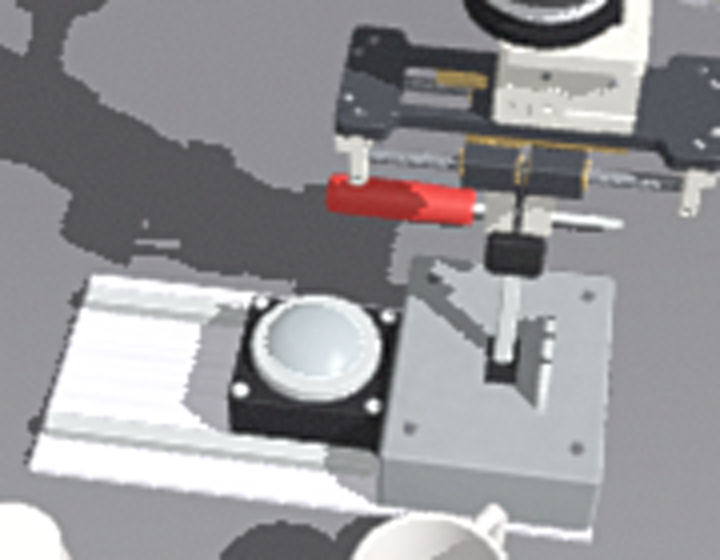

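The fingertips meet the paddle squarely on its centre with about 5 N. Pushing on.

{"op": "servo_tool", "data": {"targets": "9 0 0 0;9 0 1 0;9 0 0 0;9 0 1 0;9 0 0 0"}}

```text
time: 11.8
tool_pos: [0.5386, 0.0811, 0.1297]
tool_rot: [-3.132, 0.022, 0.421]
contact_force: [0.6, 0.5, 0.4]
opening: 0.0002
```

Run:
```python
from h import *
status((0.012,.09,.130),0)
```

```text
t 11.8 tcp tester mm [  7.6  89.7 129.7] rpy [-3.132  0.022  0.421] yaw-rel 0.003 F [0.6 0.5 0.4] open 0.0002
tool delta now mm [ 4.4 -0.3 -0.4]
after turn 0.003 [ 4.4 -0.3 -0.3]
```

{"op": "servo_tool", "data": {"targets": "3 0 0 0;3 0 0 0"}}

```text
time: 12.05
tool_pos: [0.5436, 0.0835, 0.129]
tool_rot: [-3.132, 0.026, 0.422]
contact_force: [-10.0, -6.2, 4.3]
opening: 0.0004
```

{"op": "servo_tool", "data": {"targets": "3 0 0 0"}}

```text
time: 12.18
tool_pos: [0.5439, 0.0836, 0.1287]
tool_rot: [-3.132, 0.033, 0.422]
contact_force: [-10.9, -7.1, 11.0]
opening: 0.0005
```

The lever is against its second stop: 13 N sideways with no further travel. Backing off and rising before I check.

{"op": "servo_tool", "data": {"targets": "-12 0 0 0;-20 0 0 0;-20 0 -20 0;-20 0 -50 0;-50 0 -30 0;-50 0 0 0;0 0 0 0"}}

```text
time: 13.05
tool_pos: [0.3849, 0.0116, 0.2368]
tool_rot: [-3.133, 0.029, 0.422]
contact_force: [1.0, 0.1, 0.1]
opening: 0.0003
```

Run:
```python
from h import *
status()
from cell import cams
import cv2
o=pickle.load(open("s0.pkl","rb")); q=np.load("pose.npy")
p=cams.read_camera("scene"); im=p["color"][:,:,::-1]
cv2.imwrite("pics/scene5.png",cv2.resize(im[110:310,220:420],None,fx=3,fy=3,interpolation=cv2.INTER_CUBIC))
for j in (0,.436,.872): print(j,proj(p,T(q,(.078*np.sin(j-.436),.09,.05+.078*np.cos(j-.436)))))
print([(round(r["score"],2),r["extent"]) for r in cams.cut_out(p,"lever_grip")[:2]])
for k in("mug","jar","screwdriver","lamp_center"): print(k,[(round(r["score"],2),np.round(r["extent"],1)) for r in cams.cut_out(p,k)[:1]])
p=cams.read_camera("top"); im=p["color"][:,:,::-1]
cv2.imwrite("pics/top5.png",cv2.resize(im[130:330,200:460],None,fx=3,fy=3,interpolation=cv2.INTER_CUBIC))
```

```text
t 13.05 tcp tester mm [-161.1   88.7  236.8] rpy [-3.133  0.029  0.422] yaw-rel 0.004 F [1.  0.1 0.1] open 0.0003
0 [[368.99600673 171.19305891]]
0.436 [[367.99156697 180.13659313]]
0.872 [[366.35727111 194.19524633]]
[(0.58, [366.3, 198.1, 17.2, 18.6])]
mug [(0.84, array([346.5, 268.4,  40.2,  61.9]))]
jar [(0.84, array([243.1, 261.7,  39.6,  50.6]))]
screwdriver [(0.71, array([351.8, 159. ,  60.7,  10.2]))]
lamp_center [(0.8, array([320.4, 203. ,  42.4,  37.6]))]
```

View pics/scene5.png

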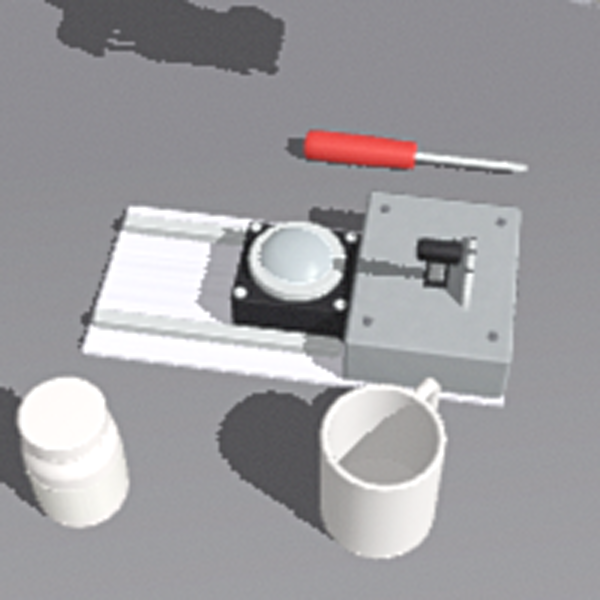

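View pics/top5.png

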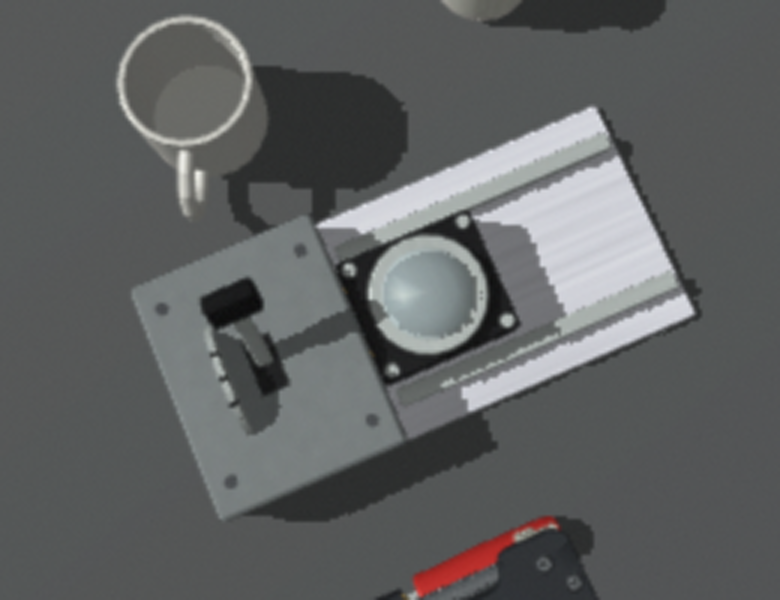

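The lever now leans to +x: the paddle is at scene (366,198), where the second stop predicts (366,194). The lamp is flush with the box, and the mug, jar and screwdriver haven't moved. Handing in.

Run:
```python
from cell import robot
print(robot.hand_in())
```

```text
the job is handed in; nothing more can be done
None
```

The job is done and handed in at about 13 s of the 38 s allowed; no verdict is reported.

- **Lamp:** I pushed it along the channel with the shut fingers until it stopped dead at about 14 N. The tool was then at y = -70.7 mm in the tester's frame, about 1 mm from where I expected home to be. Top and scene pictures show it flush and square against the switch box, and still so after the lever move.
- **Lever:** Only then did I push the lever from off, through the first detent, to the second stop. It held there against about 13 N sideways. After I backed off, the paddle was at scene pixel (366, 198), against a prediction of (366, 194) for main beam and (368, 180) for the first detent.
- **Bystanders:** The mug, jar and screwdriver show no visible movement. At the end the gripper hid part of the screwdriver in the top view, and the screwdriver and mug outlines came back slightly different in size from the first ones. I judged those by eye from the scene picture, where both look unmoved.
- **Disagreements:** The tool drifted to a tilt of up to about 3.5 degrees during the pushes, and some corner fits were 2 to 3 pixels off. Neither affected the result. The highest wrist force I read was about 17 N, and the final reading was about 1 N, with the gripper clear of everything.

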